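# Find the binding laptop hinge by feel

### The job

Two salvaged laptop hinges sit in the check stand. Swing the bracket of each one outward by its post to feel it: one hinge opens all the way, the other binds part-way; stop as soon as you feel it bind and do not force it (no more than about 12 N at the post). Leave the sound one fully open and bring the binding one back fully home, and do not disturb the things lying round the stand.

Things in the scene. Friction and masses are not known exactly. Their poses are not given: they have to be found in the camera images.
- stand: Check stand, fixed to the desk: aluminium plate 110 x 250 x 12 mm (x, y, z) with two round hinge barrels side by side, 65 mm left (+y) and right (-y) of its middle. Origin at the middle of its underside on the desk; its x points away from the robot, y to the left, turned by its yaw. Each barrel carries a flat bracket that swings in a level plane and ends in an upright post.
- left_hinge (a point): Point on the axis of the left hinge (upright pin), 45.5 mm above the desk; fixed to the stand, the axis is vertical. The closed hinge barrel below the bracket is 74 mm in diameter, its top 38 mm above the desk; the hub nut above the bracket ends 57 mm above it. Sound or binding, a bracket drags with about 1.3 N at its post and stays where it is left.
- right_hinge (a point): Point on the axis of the right hinge (upright pin), 45.5 mm above the desk; fixed to the stand, the axis is vertical. The closed hinge barrel below the bracket is 74 mm in diameter, its top 38 mm above the desk; the hub nut above the bracket ends 57 mm above it. Whichever hinge binds does so suddenly, somewhere from 0.6 to 1.6 rad: 3 N more per mm of post travel.
- left_post (a point): Centre (half-way up) of the upright finger post of the left bracket: dark steel rod 12 mm in diameter, 47 mm tall, from 48 mm to 95 mm above the desk, 90 mm from the hinge pin. It stands on the flat bracket leaf (18 mm wide, 5 mm thick, top 48 mm above the desk); round its foot a collar of 18 mm diameter, 3 mm high.
- right_post (a point): Centre (half-way up) of the upright finger post of the right bracket: dark steel rod 12 mm in diameter, 47 mm tall, from 48 mm to 95 mm above the desk, 90 mm from the hinge pin. It stands on the flat bracket leaf (18 mm wide, 5 mm thick, top 48 mm above the desk); round its foot a collar of 18 mm diameter, 3 mm high.
- left_arm (a joint): Angle of the left bracket about its upright hinge pin, rad. 0 = home: bracket points along the stand's -x, against its home stop. Grows as the bracket swings outward (to the stand's +y, clockwise seen from above) to its full-open stop at 2.2. The post then stands at hinge + 0.09*(-cos(angle), +sin(angle)) in the stand's x, y.
- right_arm (a joint): Angle of the right bracket about its upright hinge pin, rad. 0 = home: bracket points along the stand's -x, against its home stop. Grows as the bracket swings outward (to the stand's -y, counterclockwise seen from above) to its full-open stop at 2.2. The post then stands at hinge + 0.09*(-cos(angle), -sin(angle)) in the stand's x, y.
- red_driver: Bystander: red screwdriver, 166 mm long, 21 mm thick, lying on the desk in front of the stand. Origin at its underside.
- spool: Bystander: spool of solder, 60 mm in diameter, 35 mm high, on the desk to the right of the stand. Origin at its underside.
- tape_ring: Bystander: small amber tape roll, 49 mm in diameter, 12 mm high, on the desk to the left of the stand. Origin at its underside.
- syringe: Bystander: grey paste syringe, 106 mm long, 23 mm thick, on the desk behind the stand. Origin at its underside.

How it is judged:
By the outcome, as a careful person would: the job done as asked, in the order asked, and still so for the second after the job is handed in, with the robot touching nothing.
It also fails if it takes over 64 s, if anything falls off the work surface, if the arm or the gripper's body presses on something with over 40 N, if the wrist force passes 120 N, or if a joint passes its speed limit or range.

### The arm

A 6-joint arm with a two-finger parallel gripper is mounted at the origin on a cart in front of the work surface, level with it; the furniture and walls round the work are solid. World frame = base frame: x ahead of the robot, y to its left, z up, the work surface at z = 0. Lengths are in m, angles in degrees, forces in N, time in s.
With the tool pointing down it reaches from about 0.375 to 0.9 m from the base axis. Payload 3.1 kg.
Tool frame: the origin (TCP) lies at the very end of the fingers, on their centre line; the grasp point (between the pads) lies 19 mm behind it; z points along the fingers, y is the line along which they close (so a half turn about z gives the same grasp; the last joint's range is limited). The gripper opens to 87 mm and grips with 3 to 60 N. Pads are 19 mm wide; open, the fingers measure 117 mm over their backs; the gripper's body (75 mm by 190 mm) begins 51 mm behind the grasp point.
Start: joints at [55.376, 30.224, 82.088, -0, 67.689, -10.227], TCP at [0.258, 0.569, 0.223] pointing down, gripper open.
Joint ranges: [-176.69, 176.69], [-43.24, 126.21], [12.49, 139.97], [-82, 262], [0, 151.66], [-163.58, 163.58]. Speed limits (degrees/s): [159.86, 159.86, 180, 180, 180, 180].

### API

Orientations are given as a 3x3 rotation matrix whose columns are the frame's x, y, z axes.
In Python, from rig import bot, imaging gives the robot as it stands.
- The arm moves only by the tool drive_tool, never from a script. Its argument "deltas" is text: rows parted by semicolons, each of 5 numbers parted by spaces: the finger opening in mm, from 0 to 87, then the shift along the world's x, y, z in mm, then the turn about the world's z in rad. In form: jaw dx dy dz twist; .... A call has 1 to 12 rows; each row is the pose to reach, as a shift and turn from the pose commanded when the call began; what a row does not reach only later rows make up. A row lasts 1/10 s, in which the tool goes at most 50 mm and 8.59 degrees, less where a joint would pass 70% of its speed; a pose out of reach is approached as far as the arm can. A call with a gripper value outside its range is refused whole. The fingers move at their own pace and stop on an object; the grip force is fixed at half the most. Time passes only in rows, so rows that repeat a pose let the fingers close. It gives the time, the measured TCP pose, the force, the opening and the grip force at its end, in the units of the state.
- bot.read_state(): the state, without advancing time (a new reading comes with each control period).
- imaging.capture(name): name is "side" or "top" or "wrist"; returns the picture (400x640x3 uint8, red, green, blue); there is no depth.
- imaging.camera_model(name): a dict with "fx", "fy", "cx", "cy" (pixels), "T" (4x4, takes a point from camera to world coordinates). Camera axes: x right, y down, z forward; pixel columns grow to the right and rows downward; lengths in m; the calibration is good to about 2 mm. A picture is of the moment at which its call begins: read the wrist's pose just before it. camera_model takes no time and is no camera call; for the wrist camera it gives the pose at the moment of the call.
- bot.hand_in(): hands the job in; it is judged then, once.
The state is a dict: "time_s": time; "joint_positions": joint angles; "qvel": joint speeds; "tau": joint torques, N m; "position": TCP position; "tcp_rot": TCP orientation; "force": force on the tool from outside, world axes, zero at the start; "moment": the same for the moment, N m; "opening": opening from 0.0 (shut) to 1.0 (fully open); "grasp_force": force on a finger pad.
Only numpy, scipy, OpenCV 4.12 (cv2) and the standard library are available. Lean on these libraries where they do the work, as an engineer would, in place of code of your own. Each camera call takes 0.05 s, during which the arm holds its last target. There are 200 camera calls.

## Working session

There is one attempt and no reset: what is moved stays moved. The work goes in short steps, Python scripts to look and compute and a tool call to move; the robot and the scene stay as the last step left them, time stands still between calls to the robot, and variables do not carry over. Pictures are saved under pics/ and viewed, at most 10 in all, crops included, and the job is handed in when it is done.

Besides the shell and the picture viewer there is one more tool, called after "Emit:" by a JSON object that holds its "op" and its "data". drive_tool: Moves the arm, as the interface text tells. Its arguments: {"type":"object","properties":{"deltas":{"type":"string"}},"required":["deltas"]}

```bash
mkdir -p pics; python3 - <<'E'
from rig import bot, imaging
import cv2, numpy as np
for n in ("top","side"):
    im=imaging.capture(n); cv2.imwrite(f"pics/{n}0.png",im[:,:,::-1])
    m=imaging.camera_model(n); print(n,m["fx"],m["cx"],m["cy"],np.round(m["T"],3).tolist())
s=bot.read_state(); print(s["time_s"],s["position"],np.round(s["tcp_rot"],3).tolist(),s["force"],s["opening"])
E
```

```text
top 391.46037624618754 318.08928953978335 206.84494917456686 [[0.01, -0.999, 0.053, 0.476], [-1.0, -0.009, 0.019, 0.04], [-0.019, -0.053, -0.998, 1.22], [0.0, 0.0, 0.0, 1.0]]
side 408.07713596469364 324.6966102736928 200.2824341325032 [[0.999, 0.028, -0.024, 0.556], [0.035, -0.522, 0.852, -0.796], [0.011, -0.852, -0.523, 0.572], [0.0, 0.0, 0.0, 1.0]]
0.1 [0.25774401 0.56864416 0.22163664] [[-0.911, 0.413, -0.001], [0.413, 0.911, -0.002], [0.0, -0.002, -1.0]] [0.54358668 0.73884915 0.26691755] 0.9988400485830239
```

View pics/top0.png

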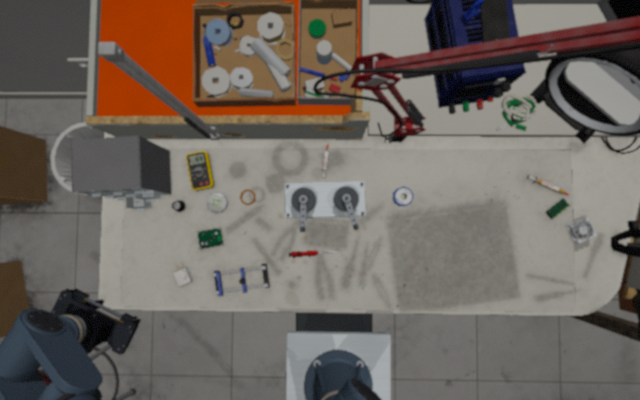

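View pics/side0.png

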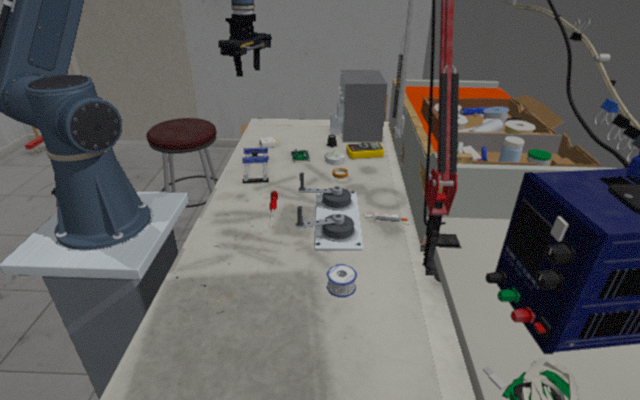

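The top view shows the stand at about (284–364, 181–218), hubs near (302,203) and (346,200), and post tips near (303,228) and (347,225). The driver is at (303,253), the spool at (402,196) and the tape at (248,197). The side view agrees. Next I'll measure the positions more closely.

```bash
cat > h.py <<'E'
from rig import bot, imaging
import cv2, numpy as np
def ray(m,u,v,z):
    d=m["T"][:3,:3]@np.array([(u-m["cx"])/m["fx"],(v-m["cy"])/m["fy"],1]); o=m["T"][:3,3]
    return (o+d*(z-o[2])/d[2])
def proj(m,p):
    T=np.array(m["T"]); c=T[:3,:3].T@(np.array(p)-T[:3,3]); return np.round([m["fx"]*c[0]/c[2]+m["cx"],m["fy"]*c[1]/c[2]+m["cy"]],1)
E
python3 - <<'E'
from h import *
m=imaging.camera_model("top"); m["T"]=np.array(m["T"])
im=cv2.imread("pics/top0.png")
for n,u,v,z in [("hubL",302,203,.05),("hubR",346,200,.05),("postL",303,228,.08),("postR",347,225,.08),("drv",303,253,.01),("spool",402,196,.03),("tape",248,197,.01),("syr",325,160,.01),
  ("c",284,183,.012),("c",364,181,.012),("c",364,213,.012),("c",286,218,.012)]: print(n,np.round(ray(m,u,v,z),3))
a=cv2.resize(im[130:280,230:430],(800,600),interpolation=cv2.INTER_CUBIC); cv2.imwrite("pics/topz.png",a)
E
```

```text
hubL [0.549 0.111 0.05 ]
hubR [ 0.559 -0.021  0.05 ]
postL [0.475 0.105 0.08 ]
postR [ 0.484 -0.022  0.08 ]
drv [0.398 0.109 0.01 ]
spool [ 0.574 -0.191  0.03 ]
tape [0.569 0.282 0.01 ]
syr [0.687 0.043 0.01 ]
c [0.613 0.17  0.012]
c [ 0.621 -0.078  0.012]
c [ 0.522 -0.078  0.012]
c [0.505 0.162 0.012]
```

View pics/topz.png

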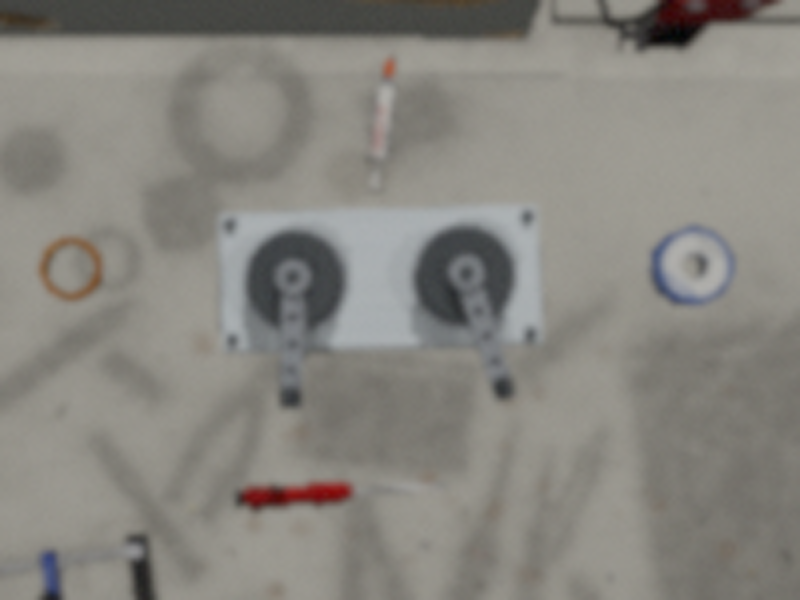

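The zoom shows hub nuts at (293,277) and (466,272) and posts at (290,397) and (503,386). The right bracket is already about 0.3 rad open. Plate corners are at (218,213), (538,206), (543,342) and (225,352).

```bash
python3 - <<'E'
from h import *
m=imaging.camera_model("top"); m["T"]=np.array(m["T"])
f=lambda x,y,z: np.round(ray(m,230+(x+.5)/4-.5,130+(y+.5)/4-.5,z),4)
L=f(293,277,.057);R=f(466,272,.057);print("hubs",L,R)
C=np.array([f(*c,.012) for c in [(218,213),(538,206),(543,342),(225,352)]]);c=C.mean(0);print(C,c)
e=C[0]-C[1]+C[3]-C[2]; yaw=np.arctan2(-e[0],e[1]);d=L-R;yaw2=np.arctan2(-d[0],d[1]);print("yaw",yaw,yaw2)
print("mid hubs",(L+R)/2)
pl,pr=f(290,397,.09),f(503,386,.09);print(pl,pr)
y=(yaw+yaw2)/2
Rz=np.array([[np.cos(y),-np.sin(y)],[np.sin(y),np.cos(y)]])
for p,h,s in((pl,L,1),(pr,R,-1)):
  q=Rz.T@(p-h)[:2];print(q,np.hypot(*q),"ang",np.arctan2(s*q[1],-q[0]))
E
```

```text
hubs [0.5612 0.1082 0.057 ] [ 0.566  -0.0206  0.057 ]
[[ 0.6138  0.1696  0.012 ]
 [ 0.6211 -0.0783  0.012 ]
 [ 0.5159 -0.0824  0.012 ]
 [ 0.506   0.1627  0.012 ]] [0.5642 0.0429 0.012 ]
yaw 0.03487429302439128 0.03724984249520402
mid hubs [0.5636 0.0438 0.057 ]
[0.472  0.1074 0.09  ] [ 0.4814 -0.0459  0.09  ]
[-0.08917085  0.00241656] 0.08920358737180928 ang 0.02709369834897895
[-0.08545717 -0.02223336] 0.08830203848156618 ang 0.254526953858549
```

Emit:
{"op": "drive_tool", "data": {"deltas": "40 10 -21 -2 0.04; 40 30 -64 -5 0.1; 40 50 -107 -8 0.15; 40 70 -150 -11 0.2; 40 90 -193 -14 0.25; 40 110 -236 -17 0.3; 40 130 -279 -20 0.35; 40 150 -322 -23 0.4; 40 170 -365 -26 0.44; 40 190 -408 -30 0.44; 40 208 -446 -36 0.44; 40 214 -459 -40 0.44"}}

```text
time_s: 1.3
position: [0.4741, 0.1069, 0.1822]
tcp_rot: [[-1.0, -0.01, 0.001], [-0.01, 1.0, -0.001], [-0.001, -0.001, -1.0]]
force: [-0.4, 0.1, 0.2]
opening: 0.459
grasp_force: 0.0
```

```bash
python3 - <<'E'
from h import *
s=bot.read_state();print(s["time_s"],s["position"],np.round(s["tcp_rot"],3).tolist(),s["force"],s["joint_positions"])
m=imaging.camera_model("wrist");im=imaging.capture("wrist");cv2.imwrite("pics/w1.png",im[:,:,::-1])
print(np.round(m["T"],3).tolist(),m["fx"])
for n,p in [("hubL",(.5617,.1083,.057)),("postL top",(.4717,.1071,.095)),("postR top",(.480,-.047,.095)),("hubR",(.5663,-.0217,.057))]: print(n,proj(m,p))
E
```

```text
1.3 [0.47407914 0.10688103 0.1822156 ] [[-1.0, -0.01, 0.001], [-0.01, 1.0, -0.001], [-0.001, -0.001, -1.0]] [-0.3571338   0.07305821  0.21189397] [-4.69413090e-01  2.30085488e+01  1.04200830e+02 -5.62413709e-02
  5.27166265e+01 -9.10155845e+01]
[[-0.012, 0.954, 0.298, 0.392], [1.0, 0.011, 0.004, 0.105], [0.001, 0.299, -0.954, 0.344], [0.0, 0.0, 0.0, 1.0]] 328.2169440290135
hubL [321.7 277. ]
postL top [321.8 202.2]
postR top [129.8 209.9]
hubR [190.6 279.8]
```

View pics/w1.png

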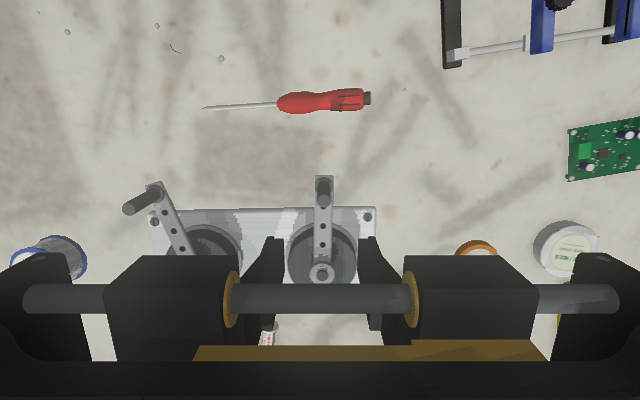

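The wrist view shows the left post top at (324,200) and its hub at (322,274), with the right post top at (128,208). All are within about 2–3 px of my predictions. I'll descend around the left post and cage it.

Emit:
{"op": "drive_tool", "data": {"deltas": "40 0 1 -20 0.02; 40 -2 1 -60 0.02; 40 -2 1 -95 0.02; 40 -2 1 -118 0.02; 40 -2 1 -125 0.02; 40 -2 1 -125 0.02; 28 -2 1 -125 0.02; 20 -2 1 -125 0.02; 16 -2 1 -125 0.02; 16 -2 1 -125 0.02"}}

```text
time_s: 2.35
position: [0.4707, 0.1112, 0.0584]
tcp_rot: [[-0.999, -0.034, 0.002], [-0.034, 0.999, 0.0], [-0.002, -0.0, -1.0]]
force: [-0.2, -0.1, 0.6]
opening: 0.215
grasp_force: 0.0
```

```bash
cat > tab.py <<'E'
import numpy as np,sys
# print tcp xy and yaw of caged post at angle th; lead mm
hub,s=((np.array([.560,.1087]),1),(np.array([.565,-.022]),-1))[sys.argv[1]=="R"]
p=np.array([float(sys.argv[2]),float(sys.argv[3])]);y0=float(sys.argv[4]);lead=float(sys.argv[5])/1e3;ya=.036
R=np.array([[np.cos(ya),-np.sin(ya)],[np.sin(ya),np.cos(ya)]])
for a in map(float,sys.argv[6:]):
    q=hub+R@(.09*np.array([-np.cos(a),s*np.sin(a)])+lead*np.array([np.sin(a),s*np.cos(a)]))
    yaw=np.pi/2-a+ya if s>0 else a-np.pi/2+ya
    print(a,np.round((q-p)*1e3,1),round(yaw-y0,3))
E
python3 - <<'E'
from h import *
s=bot.read_state();print(s["position"],np.round(s["tcp_rot"],3).tolist(),s["force"],s["opening"]*87)
E
python3 tab.py L 0.4697 .1106 1.60 2 0 .1 .2 .3 .4 .5 .55
```

```text
[0.47065774 0.11121633 0.05838703] [[-0.999, -0.034, 0.002], [-0.034, 0.999, 0.0], [-0.002, -0.0, -1.0]] [-0.16348154 -0.13038701  0.58599742] 18.73198133280886
0.0 [ 0.3 -3.1] 0.007
0.1 [0.6 5.9] -0.093
0.2 [ 1.8 14.8] -0.193
0.3 [ 3.9 23.5] -0.293
0.4 [ 6.9 32. ] -0.393
0.5 [10.7 40.2] -0.493
0.55 [12.9 44.1] -0.543
```

Emit:
{"op": "drive_tool", "data": {"deltas": "16 0.4 1 0 -0.05; 16 0.6 5.9 0 -0.1; 16 1 10 0 -0.15; 16 1.8 14.8 0 -0.2; 16 2.8 19 0 -0.25; 16 3.9 23.5 0 -0.3; 16 5.3 28 0 -0.35; 16 6.9 32 0 -0.4; 16 8.7 36 0 -0.45; 16 10.7 40.2 0 -0.5; 16 10.7 40.2 0 -0.5; 16 10.7 40.2 0 -0.5"}}

```text
time_s: 3.55
position: [0.4809, 0.1514, 0.0578]
tcp_rot: [[-0.894, 0.448, 0.001], [0.448, 0.894, 0.0], [-0.0, 0.0, -1.0]]
force: [-0.2, 0.6, -1.2]
opening: 0.183
grasp_force: 0.0
```

```bash
python3 - <<'E'
from h import *
s=bot.read_state();print(s["position"],s["force"],s["opening"]*87)
m=imaging.camera_model("wrist");im=imaging.capture("wrist");cv2.imwrite("pics/w2.png",im[:,:,::-1])
E
python3 tab.py L 0.4697 .1106 1.605 2 .5 $(seq .53 .033 1.7)
```

```text
[0.4809155  0.15136804 0.05779032] [-0.20745675  0.57210998 -1.1748973 ] 15.92584692183566
0.5 [10.7 40.2] -0.498
0.53 [12.  42.5] -0.528
0.563 [13.5 45.1] -0.561
0.596 [15.1 47.6] -0.594
0.629 [16.8 50.1] -0.627
0.662 [18.5 52.5] -0.66
0.695 [20.4 54.8] -0.693
0.728 [22.3 57.1] -0.726
0.761 [24.3 59.3] -0.759
0.794 [26.3 61.4] -0.792
0.827 [28.4 63.5] -0.825
0.86 [30.6 65.5] -0.858
0.893 [32.9 67.4] -0.891
0.926 [35.2 69.3] -0.924
0.959 [37.6 71.1] -0.957
0.992 [40.  72.8] -0.99
1.025 [42.5 74.4] -1.023
1.058 [45.1 75.9] -1.056
1.091 [47.6 77.4] -1.089
1.124 [50.3 78.7] -1.122
1.157 [53. 80.] -1.155
1.19 [55.7 81.2] -1.188
1.223 [58.5 82.3] -1.221
1.256 [61.3 83.3] -1.254
1.289 [64.1 84.2] -1.287
1.322 [66.9 85. ] -1.32
1.355 [69.8 85.8] -1.353
1.388 [72.7 86.4] -1.386
1.421 [75.6 86.9] -1.419
1.454 [78.6 87.4] -1.452
1.487 [81.5 87.7] -1.485
1.52 [84.5 87.9] -1.518
1.553 [87.5 88.1] -1.551
1.586 [90.4 88.1] -1.584
1.619 [93.4 88.1] -1.617
1.652 [96.4 87.9] -1.65
1.685 [99.3 87.7] -1.683
```

View pics/w2.png

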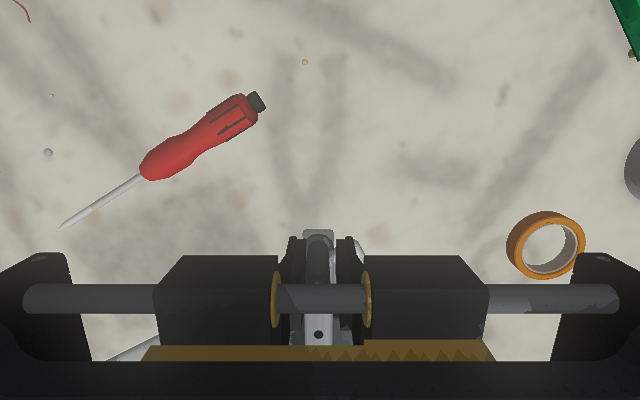

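The post is caged between the fingers at about (318,245). From here I'll go in small steps and read the force after each one.

Emit:
{"op": "drive_tool", "data": {"deltas": "16 1.3 2.3 0 -0.03; 16 2.8 4.9 0 -0.063; 16 2.8 4.9 0 -0.063; 16 2.8 4.9 0 -0.063"}}

```text
time_s: 4.0
position: [0.4835, 0.1561, 0.0575]
tcp_rot: [[-0.864, 0.504, -0.0], [0.504, 0.864, 0.0], [0.0, -0.0, -1.0]]
force: [-0.7, -0.2, 0.1]
opening: 0.183
grasp_force: 0.1
```

Emit:
{"op": "drive_tool", "data": {"deltas": "16 0.8 1.3 0 -0.017; 16 1.6 2.5 0 -0.033; 16 1.6 2.5 0 -0.033"}}

```text
time_s: 4.3
position: [0.4851, 0.1588, 0.0575]
tcp_rot: [[-0.846, 0.533, -0.0], [0.533, 0.846, -0.0], [0.0, -0.0, -1.0]]
force: [-0.9, -1.0, 1.1]
opening: 0.183
grasp_force: 0.5
```

Emit:
{"op": "drive_tool", "data": {"deltas": "16 0.9 1.3 0 -0.017; 16 1.7 2.5 0 -0.033; 16 1.7 2.5 0 -0.033"}}

```text
time_s: 4.6
position: [0.487, 0.1615, 0.0575]
tcp_rot: [[-0.828, 0.561, 0.0], [0.561, 0.828, 0.0], [0.0, 0.0, -1.0]]
force: [-0.3, -0.8, 0.6]
opening: 0.186
grasp_force: 0.3
```

```bash
python3 tab.py L 0.4697 .1106 1.605 2 $(seq .629 .036 2.2) 2.18| python3 -c "
import sys,re
l=[list(map(float,re.findall(r'-?\d+\.?\d*',x))) for x in sys.stdin]
for a,b in zip(l,l[1:]): print(b[0],round(b[1]-a[1],1),round(b[2]-a[2],1), '|', b[1:])"
```

```text
0.665 1.9 2.6 | [18.7, 52.7, -0.663]
0.701 2.0 2.5 | [20.7, 55.2, -0.699]
0.737 2.1 2.5 | [22.8, 57.7, -0.735]
0.773 2.2 2.4 | [25.0, 60.1, -0.771]
0.809 2.3 2.3 | [27.3, 62.4, -0.807]
0.845 2.3 2.2 | [29.6, 64.6, -0.843]
0.881 2.5 2.1 | [32.1, 66.7, -0.879]
0.917 2.5 2.1 | [34.6, 68.8, -0.915]
0.953 2.5 2.0 | [37.1, 70.8, -0.951]
0.989 2.7 1.8 | [39.8, 72.6, -0.987]
1.025 2.7 1.8 | [42.5, 74.4, -1.023]
1.061 2.8 1.7 | [45.3, 76.1, -1.059]
1.097 2.8 1.5 | [48.1, 77.6, -1.095]
1.133 2.9 1.5 | [51.0, 79.1, -1.131]
1.169 3.0 1.4 | [54.0, 80.5, -1.167]
1.205 2.9 1.2 | [56.9, 81.7, -1.203]
1.241 3.1 1.2 | [60.0, 82.9, -1.239]
1.277 3.0 1.0 | [63.0, 83.9, -1.275]
1.313 3.2 0.9 | [66.2, 84.8, -1.311]
1.349 3.1 0.8 | [69.3, 85.6, -1.347]
1.385 3.2 0.7 | [72.5, 86.3, -1.383]
1.421 3.1 0.6 | [75.6, 86.9, -1.419]
1.457 3.2 0.5 | [78.8, 87.4, -1.455]
1.493 3.3 0.3 | [82.1, 87.7, -1.491]
1.529 3.2 0.3 | [85.3, 88.0, -1.527]
1.565 3.2 0.1 | [88.5, 88.1, -1.563]
1.601 3.3 0.0 | [91.8, 88.1, -1.599]
1.637 3.2 -0.1 | [95.0, 88.0, -1.635]
1.673 3.2 -0.2 | [98.2, 87.8, -1.671]
1.709 3.3 -0.4 | [101.5, 87.4, -1.707]
1.745 3.2 -0.4 | [104.7, 87.0, -1.743]
1.781 3.2 -0.6 | [107.9, 86.4, -1.779]
1.817 3.1 -0.7 | [111.0, 85.7, -1.815]
1.853 3.2 -0.8 | [114.2, 84.9, -1.851]
1.889 3.1 -0.9 | [117.3, 84.0, -1.887]
1.925 3.1 -1.0 | [120.4, 83.0, -1.923]
1.961 3.0 -1.2 | [123.4, 81.8, -1.959]
1.997 3.0 -1.2 | [126.4, 80.6, -1.995]
2.033 2.9 -1.4 | [129.3, 79.2, -2.031]
2.069 2.9 -1.4 | [132.2, 77.8, -2.067]
2.105 2.9 -1.6 | [135.1, 76.2, -2.103]
2.141 2.7 -1.7 | [137.8, 74.5, -2.139]
2.177 2.8 -1.7 | [140.6, 72.8, -2.175]
2.18 0.2 -0.2 | [140.8, 72.6, -2.178]
```

Emit:
{"op": "drive_tool", "data": {"deltas": "16 0.9 1.3 0 -0.018; 16 1.9 2.6 0 -0.036; 16 1.9 2.6 0 -0.036"}}

```text
time_s: 4.9
position: [0.4889, 0.1641, 0.0575]
tcp_rot: [[-0.807, 0.59, 0.0], [0.59, 0.807, 0.0], [0.0, 0.0, -1.0]]
force: [-0.8, 0.1, 0.3]
opening: 0.18
grasp_force: 0.3
```

Emit:
{"op": "drive_tool", "data": {"deltas": "16 1 1.3 0 -0.018; 16 2 2.5 0 -0.036; 16 2 2.5 0 -0.036"}}

```text
time_s: 5.2
position: [0.4909, 0.1666, 0.0575]
tcp_rot: [[-0.785, 0.619, 0.0], [0.619, 0.785, 0.0], [0.0, 0.0, -1.0]]
force: [-0.4, -1.2, 0.7]
opening: 0.185
grasp_force: 0.3
```

Emit:
{"op": "drive_tool", "data": {"deltas": "16 1 1.3 0 -0.018; 16 2.1 2.5 0 -0.036; 16 2.1 2.5 0 -0.036"}}

```text
time_s: 5.5
position: [0.493, 0.1692, 0.0575]
tcp_rot: [[-0.763, 0.647, 0.0], [0.647, 0.763, 0.0], [0.0, 0.0, -1.0]]
force: [-0.4, -0.1, -0.3]
opening: 0.185
grasp_force: 0.3
```

Emit:
{"op": "drive_tool", "data": {"deltas": "16 1.1 1.2 0 -0.018; 16 2.2 2.4 0 -0.036; 16 2.2 2.4 0 -0.036"}}

```text
time_s: 5.8
position: [0.4952, 0.1715, 0.0575]
tcp_rot: [[-0.739, 0.674, 0.0], [0.674, 0.739, 0.0], [0.0, 0.0, -1.0]]
force: [-1.3, -0.6, -0.2]
opening: 0.185
grasp_force: 0.3
```

Emit:
{"op": "drive_tool", "data": {"deltas": "16 1.1 1.2 0 -0.018; 16 2.3 2.3 0 -0.036; 16 2.3 2.3 0 -0.036"}}

```text
time_s: 6.1
position: [0.4976, 0.1738, 0.0575]
tcp_rot: [[-0.714, 0.7, 0.0], [0.7, 0.714, 0.0], [0.0, 0.0, -1.0]]
force: [-1.7, 0.4, 0.4]
opening: 0.184
grasp_force: 0.4
```

Emit:
{"op": "drive_tool", "data": {"deltas": "16 1.2 1.1 0 -0.018; 16 2.3 2.2 0 -0.036; 16 2.3 2.2 0 -0.036"}}

```text
time_s: 6.4
position: [0.4999, 0.176, 0.0575]
tcp_rot: [[-0.688, 0.725, 0.0], [0.725, 0.688, 0.0], [0.0, 0.0, -1.0]]
force: [-1.5, -0.2, -0.5]
opening: 0.179
grasp_force: 0.4
```

Emit:
{"op": "drive_tool", "data": {"deltas": "16 1.2 1.1 0 -0.018; 16 2.5 2.1 0 -0.036; 16 2.5 2.1 0 -0.036"}}

```text
time_s: 6.7
position: [0.5024, 0.1781, 0.0575]
tcp_rot: [[-0.662, 0.75, 0.0], [0.75, 0.662, 0.0], [0.0, 0.0, -1.0]]
force: [-0.6, 0.5, -0.1]
opening: 0.186
grasp_force: 0.4
```

Emit:
{"op": "drive_tool", "data": {"deltas": "16 1.2 1.1 0 -0.018; 16 2.5 2.1 0 -0.036; 16 2.5 2.1 0 -0.036"}}

```text
time_s: 7.0
position: [0.505, 0.1802, 0.0576]
tcp_rot: [[-0.634, 0.773, 0.0], [0.773, 0.634, 0.0], [-0.0, 0.0, -1.0]]
force: [-0.5, 0.2, -0.3]
opening: 0.184
grasp_force: 0.4
```

Emit:
{"op": "drive_tool", "data": {"deltas": "16 1.2 1 0 -0.018; 16 2.5 2 0 -0.036; 16 2.5 2 0 -0.036"}}

```text
time_s: 7.3
position: [0.5076, 0.1822, 0.0576]
tcp_rot: [[-0.606, 0.795, 0.001], [0.795, 0.606, 0.0], [-0.0, 0.001, -1.0]]
force: [-0.9, -0.9, -0.8]
opening: 0.184
grasp_force: 0.3
```

Emit:
{"op": "drive_tool", "data": {"deltas": "16 1.3 0.9 0 -0.018; 16 2.7 1.8 0 -0.036; 16 2.7 1.8 0 -0.036"}}

```text
time_s: 7.6
position: [0.5102, 0.184, 0.0576]
tcp_rot: [[-0.577, 0.817, 0.0], [0.817, 0.577, 0.0], [0.0, 0.0, -1.0]]
force: [-1.2, -0.4, -0.6]
opening: 0.186
grasp_force: 0.3
```

Emit:
{"op": "drive_tool", "data": {"deltas": "16 1.3 0.9 0 -0.018; 16 2.7 1.8 0 -0.036; 16 2.7 1.8 0 -0.036"}}

```text
time_s: 7.9
position: [0.5129, 0.1858, 0.0576]
tcp_rot: [[-0.547, 0.837, 0.0], [0.837, 0.547, 0.0], [-0.0, 0.0, -1.0]]
force: [-0.4, -0.3, 0.1]
opening: 0.186
grasp_force: 0.3
```

Emit:
{"op": "drive_tool", "data": {"deltas": "16 1.4 0.9 0 -0.018; 16 2.8 1.7 0 -0.036; 16 2.8 1.7 0 -0.036"}}

```text
time_s: 8.2
position: [0.5157, 0.1875, 0.0576]
tcp_rot: [[-0.517, 0.856, 0.0], [0.856, 0.517, 0.0], [0.0, 0.001, -1.0]]
force: [-1.6, -0.1, -0.2]
opening: 0.184
grasp_force: 0.3
```

Emit:
{"op": "drive_tool", "data": {"deltas": "16 1.4 0.8 0 -0.018; 16 2.8 1.5 0 -0.036; 16 2.8 1.5 0 -0.036"}}

```text
time_s: 8.5
position: [0.5185, 0.189, 0.0575]
tcp_rot: [[-0.486, 0.874, 0.0], [0.874, 0.486, 0.0], [0.0, 0.0, -1.0]]
force: [-1.8, 0.3, 0.3]
opening: 0.186
grasp_force: 0.4
```

Emit:
{"op": "drive_tool", "data": {"deltas": "16 1.4 0.8 0 -0.018; 16 2.9 1.5 0 -0.036; 16 2.9 1.5 0 -0.036"}}

```text
time_s: 8.8
position: [0.5214, 0.1905, 0.0575]
tcp_rot: [[-0.454, 0.891, 0.0], [0.891, 0.454, 0.0], [0.0, 0.0, -1.0]]
force: [-0.9, -0.2, -0.2]
opening: 0.181
grasp_force: 0.4
```

Emit:
{"op": "drive_tool", "data": {"deltas": "16 1.5 0.7 0 -0.018; 16 3 1.4 0 -0.036; 16 3 1.4 0 -0.036"}}

```text
time_s: 9.1
position: [0.5244, 0.1919, 0.0576]
tcp_rot: [[-0.422, 0.907, 0.0], [0.907, 0.422, 0.0], [0.0, 0.001, -1.0]]
force: [-1.0, 0.2, 0.7]
opening: 0.189
grasp_force: 0.4
```

Emit:
{"op": "drive_tool", "data": {"deltas": "16 1.5 0.6 0 -0.018; 16 2.9 1.2 0 -0.036; 16 2.9 1.2 0 -0.036"}}

```text
time_s: 9.4
position: [0.5273, 0.1931, 0.0576]
tcp_rot: [[-0.389, 0.921, 0.0], [0.921, 0.389, 0.0], [0.0, 0.001, -1.0]]
force: [-0.4, -0.2, -0.9]
opening: 0.183
grasp_force: 0.4
```

Emit:
{"op": "drive_tool", "data": {"deltas": "16 1.5 0.6 0 -0.018; 16 3.1 1.2 0 -0.036; 16 3.1 1.2 0 -0.036"}}

```text
time_s: 9.7
position: [0.5305, 0.1943, 0.0576]
tcp_rot: [[-0.355, 0.935, 0.001], [0.935, 0.355, 0.0], [0.0, 0.001, -1.0]]
force: [-0.6, 0.5, 0.2]
opening: 0.186
grasp_force: 0.4
```

Emit:
{"op": "drive_tool", "data": {"deltas": "16 1.5 0.5 0 -0.018; 16 3 1 0 -0.036; 16 3 1 0 -0.036"}}

```text
time_s: 10.0
position: [0.5335, 0.1952, 0.0576]
tcp_rot: [[-0.321, 0.947, 0.001], [0.947, 0.321, 0.0], [0.0, 0.001, -1.0]]
force: [-1.0, 0.5, -0.4]
opening: 0.18
grasp_force: 0.4
```

Emit:
{"op": "drive_tool", "data": {"deltas": "16 1.6 0.5 0 -0.019; 16 3.3 0.9 0 -0.037; 16 3.3 0.9 0 -0.037"}}

```text
time_s: 10.3
position: [0.5368, 0.1962, 0.0576]
tcp_rot: [[-0.286, 0.958, 0.001], [0.958, 0.286, 0.0], [0.0, 0.001, -1.0]]
force: [-1.1, 0.6, 1.0]
opening: 0.188
grasp_force: 0.4
```

Emit:
{"op": "drive_tool", "data": {"deltas": "16 1.6 0.4 0 -0.019; 16 3.3 0.8 0 -0.037; 16 3.3 0.8 0 -0.037"}}

```text
time_s: 10.6
position: [0.5401, 0.1969, 0.0575]
tcp_rot: [[-0.251, 0.968, 0.001], [0.968, 0.251, 0.0], [0.0, 0.001, -1.0]]
force: [-1.3, 1.1, 0.2]
opening: 0.189
grasp_force: 0.4
```

Emit:
{"op": "drive_tool", "data": {"deltas": "16 1.6 0.3 0 -0.019; 16 3.3 0.7 0 -0.037; 16 3.3 0.7 0 -0.037"}}

```text
time_s: 10.9
position: [0.5435, 0.1976, 0.0576]
tcp_rot: [[-0.215, 0.977, 0.001], [0.977, 0.215, 0.0], [0.0, 0.001, -1.0]]
force: [-1.1, 0.7, 0.3]
opening: 0.186
grasp_force: 0.4
```

Emit:
{"op": "drive_tool", "data": {"deltas": "16 1.6 0.3 0 -0.019; 16 3.3 0.6 0 -0.037; 16 3.3 0.6 0 -0.037"}}

```text
time_s: 11.2
position: [0.5468, 0.1982, 0.0576]
tcp_rot: [[-0.178, 0.984, 0.001], [0.984, 0.178, 0.0], [0.0, 0.001, -1.0]]
force: [-1.4, -0.3, -0.7]
opening: 0.185
grasp_force: 0.3
```

Emit:
{"op": "drive_tool", "data": {"deltas": "16 1.6 0.2 0 -0.019; 16 3.3 0.5 0 -0.037; 16 3.3 0.5 0 -0.037"}}

```text
time_s: 11.5
position: [0.5501, 0.1986, 0.0576]
tcp_rot: [[-0.142, 0.99, 0.001], [0.99, 0.142, 0.0], [0.0, 0.001, -1.0]]
force: [-0.9, -0.2, -1.3]
opening: 0.184
grasp_force: 0.3
```

Emit:
{"op": "drive_tool", "data": {"deltas": "16 1.6 0.2 0 -0.019; 16 3.3 0.3 0 -0.037; 16 3.3 0.3 0 -0.037"}}

```text
time_s: 11.8
position: [0.5534, 0.1989, 0.0576]
tcp_rot: [[-0.105, 0.994, 0.001], [0.994, 0.105, 0.0], [0.0, 0.001, -1.0]]
force: [-1.4, 0.3, 0.4]
opening: 0.185
grasp_force: 0.3
```

Emit:
{"op": "drive_tool", "data": {"deltas": "16 1.6 0.1 0 -0.019; 16 3.3 0.2 0 -0.037; 16 3.3 0.2 0 -0.037"}}

```text
time_s: 12.1
position: [0.5567, 0.1992, 0.0576]
tcp_rot: [[-0.068, 0.998, 0.001], [0.998, 0.068, 0.0], [0.0, 0.001, -1.0]]
force: [-1.0, 0.2, 0.9]
opening: 0.188
grasp_force: 0.3
```

Emit:
{"op": "drive_tool", "data": {"deltas": "16 1.6 0 0 -0.019; 16 3.3 0.1 0 -0.037; 16 3.3 0.1 0 -0.037"}}

```text
time_s: 12.4
position: [0.5599, 0.1993, 0.0576]
tcp_rot: [[-0.031, 1.0, 0.001], [1.0, 0.031, 0.0], [0.0, 0.001, -1.0]]
force: [-0.1, 0.4, 0.1]
opening: 0.182
grasp_force: 0.3
```

Emit:
{"op": "drive_tool", "data": {"deltas": "16 1.6 0 0 -0.019; 16 3.3 0 0 -0.037; 16 3.3 0 0 -0.037"}}

```text
time_s: 12.7
position: [0.5633, 0.1992, 0.0576]
tcp_rot: [[0.006, 1.0, 0.001], [1.0, -0.006, 0.0], [0.0, 0.001, -1.0]]
force: [-1.0, -0.2, 0.1]
opening: 0.183
grasp_force: 0.3
```

Emit:
{"op": "drive_tool", "data": {"deltas": "16 1.6 0 0 -0.019; 16 3.3 -0.1 0 -0.037; 16 3.3 -0.1 0 -0.037"}}

```text
time_s: 13.0
position: [0.5666, 0.1991, 0.0576]
tcp_rot: [[0.043, 0.999, 0.001], [0.999, -0.043, 0.0], [0.0, 0.001, -1.0]]
force: [-0.1, 0.9, 0.2]
opening: 0.185
grasp_force: 0.3
```

```bash
python3 tab.py L 0.5617 .1987 -0.043 2 1.65 1.75 1.85 1.95 2.05 2.15 2.2 2.22; python3 - <<'E'
from h import *
s=bot.read_state();print(s["position"],s["tcp_rot"],s["joint_positions"])
E
```

```text
1.65 [ 4.2 -0.2] -0.0
1.75 [13.1 -1.2] -0.1
1.85 [21.9 -3.1] -0.2
1.95 [30.5 -5.9] -0.3
2.05 [38.7 -9.6] -0.4
2.15 [ 46.5 -14. ] -0.5
2.2 [ 50.3 -16.5] -0.55
2.22 [ 51.7 -17.5] -0.57
[0.56658649 0.19909894 0.05759035] [[ 4.25933528e-02  9.99092234e-01  7.17797346e-04]
 [ 9.99092483e-01 -4.25934370e-02  1.02390804e-04]
 [ 1.32871313e-04  7.12784765e-04 -9.99999737e-01]] [ 8.71048788e+00  4.11543334e+01  9.27614332e+01 -5.96523264e-04
  4.60426926e+01  1.11520624e+01]
```

Left passed 1.6 rad with only drag, so it is the sound hinge. I'll swing it on towards the open stop.

Emit:
{"op": "drive_tool", "data": {"deltas": "16 4.5 -0.4 0 -0.05; 16 8.9 -1 0 -0.1; 16 13.3 -1.9 0 -0.15; 16 17.7 -2.9 0 -0.2; 16 22 -4.2 0 -0.25; 16 26.3 -5.7 0 -0.3; 16 30.4 -7.5 0 -0.35; 16 34.5 -9.4 0 -0.4; 16 38.5 -11.5 0 -0.45; 16 42.3 -13.8 0 -0.5; 16 42.3 -13.8 0 -0.5"}}

```text
time_s: 14.1
position: [0.6093, 0.185, 0.0576]
tcp_rot: [[0.516, 0.857, 0.001], [0.857, -0.516, -0.0], [0.001, 0.001, -1.0]]
force: [-0.6, -0.2, 0.5]
opening: 0.185
grasp_force: 0.0
```

Emit:
{"op": "drive_tool", "data": {"deltas": "16 1.2 -0.7 0 -0.02; 16 2.3 -1.5 0 -0.03; 16 3.2 -2.1 0 -0.04; 16 3.2 -2.1 0 -0.04"}}

```text
time_s: 14.5
position: [0.6117, 0.1833, 0.0576]
tcp_rot: [[0.55, 0.835, 0.0], [0.835, -0.55, 0.0], [0.0, 0.0, -1.0]]
force: [-0.4, 1.0, -0.4]
opening: 0.184
grasp_force: 0.5
```

Emit:
{"op": "drive_tool", "data": {"deltas": "16 0.4 -0.3 0 -0.005; 16 0.8 -0.6 0 -0.01; 16 0.8 -0.6 0 -0.01"}}

```text
time_s: 14.8
position: [0.6125, 0.1827, 0.0576]
tcp_rot: [[0.558, 0.83, 0.0], [0.83, -0.558, 0.0], [0.0, 0.0, -1.0]]
force: [-0.8, 1.2, -0.5]
opening: 0.182
grasp_force: 0.6
```

Emit:
{"op": "drive_tool", "data": {"deltas": "16 0.4 -0.3 0 -0.005; 16 0.8 -0.6 0 -0.01; 16 0.8 -0.6 0 -0.01"}}

```text
time_s: 15.1
position: [0.6128, 0.1824, 0.0575]
tcp_rot: [[0.567, 0.824, -0.001], [0.824, -0.567, 0.001], [0.0, -0.001, -1.0]]
force: [-1.7, 4.3, 0.2]
opening: 0.183
grasp_force: 1.7
```

Emit:
{"op": "drive_tool", "data": {"deltas": "16 0.3 -0.2 0 0; 16 0.3 -0.2 0 0; 16 -1.7 1.1 0 0; 24 -1.7 1.1 0 0; 36 -1.7 1.1 0 0; 36 -1.7 1.1 0 0; 36 -1.7 1.1 15 0; 36 -1.7 1.1 45 0; 36 -1.7 1.1 80 0; 36 -1.7 1.1 100 0"}}

```text
time_s: 16.1
position: [0.6133, 0.1831, 0.1616]
tcp_rot: [[0.566, 0.824, 0.005], [0.824, -0.566, 0.0], [0.003, 0.004, -1.0]]
force: [0.5, 0.6, 0.6]
opening: 0.411
grasp_force: 0.0
```

Emit:
{"op": "drive_tool", "data": {"deltas": "36 -12 -20 0 -0.05; 36 -32 -55 0 -0.15; 36 -52 -90 0 -0.25; 36 -72 -125 0 -0.35; 36 -92 -160 0 -0.45; 36 -112 -195 0 -0.55; 36 -126 -220 0 -0.65; 36 -132.8 -233 0 -0.68; 36 -132.8 -233 0 -0.68; 36 -132.8 -233 0 -0.68"}}

```text
time_s: 17.1
position: [0.4794, -0.0501, 0.1584]
tcp_rot: [[0.959, 0.285, 0.002], [0.285, -0.959, -0.0], [0.002, 0.001, -1.0]]
force: [-0.5, -0.0, 0.8]
opening: 0.412
grasp_force: 0.0
```

```bash
python3 - <<'E'
from h import *
s=bot.read_state();print(s["time_s"],s["position"],np.round(s["tcp_rot"],3).tolist(),s["force"],s["joint_positions"])
m=imaging.camera_model("wrist");im=imaging.capture("wrist");cv2.imwrite("pics/w3.png",im[:,:,::-1])
for n,p in [("postR top",(.4787,-.048,.095)),("hubR",(.565,-.022,.057))]: print(n,proj(m,p))
t=imaging.capture("top")[130:280,230:430];cv2.imwrite("pics/t3.png",cv2.resize(t,(800,600),interpolation=cv2.INTER_CUBIC)[:,:,::-1])
E
```

```text
17.1 [ 0.47938859 -0.0501179   0.15839759] [[0.959, 0.285, 0.002], [0.285, -0.959, -0.0], [0.002, 0.001, -1.0]] [-0.49934861 -0.0285032   0.82374784] [-1.92917999e+01  2.49652198e+01  1.06115322e+02  1.90365674e-02
  4.88123394e+01  5.41630148e+01]
postR top [316.2 214.5]
hubR [316.1  85.8]
```

View pics/w3.png

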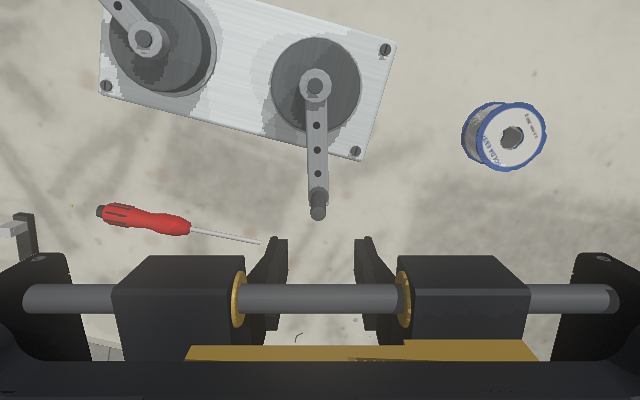

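View pics/t3.png

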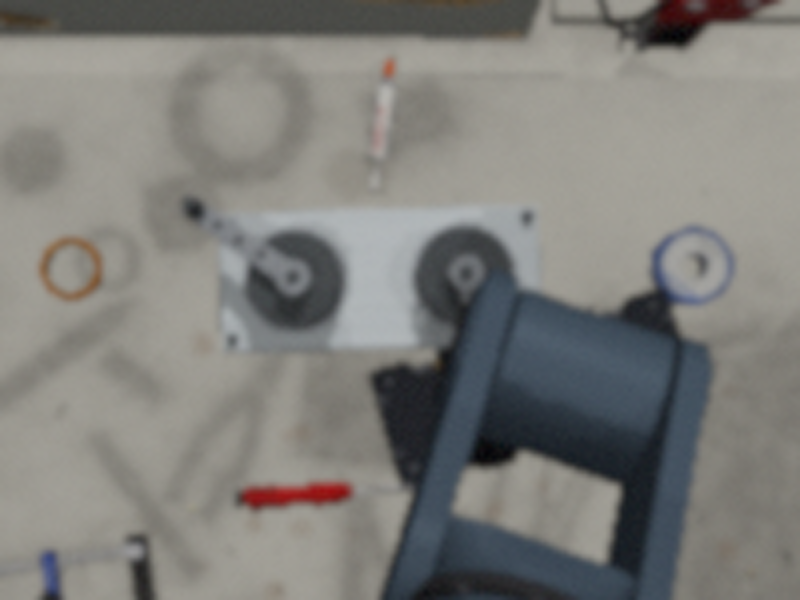

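The wrist view shows the right post top at (318,212) and its hub at (315,86), matching predictions. The top view shows the left bracket fully open. I'll descend and cage the right post.

Emit:
{"op": "drive_tool", "data": {"deltas": "36 0 0 -30 0; 36 0 0 -65 0; 36 0 0 -90 0; 36 0 0 -100 0; 36 0 0 -100 0; 26 0 0 -100 0; 20 0 0 -100 0; 16 0 0 -100 0; 16 0 0 -100 0; 16 0 0 -100 0"}}

```text
time_s: 18.2
position: [0.479, -0.0501, 0.0581]
tcp_rot: [[0.959, 0.285, 0.001], [0.285, -0.959, -0.0], [0.001, 0.001, -1.0]]
force: [-0.5, -0.3, -0.2]
opening: 0.192
grasp_force: 0.0
```

```bash
python3 tab.py R 0.4791 -.0500 -1.283 2 .25 .3 .35 .4 .45 .5 .55 .58 $(seq .616 .037 1.75)| python3 -c "
import sys,re
l=[list(map(float,re.findall(r'-?\d+\.?\d*',x))) for x in sys.stdin]
for a,b in zip(l,l[1:]): print(b[0],round(b[1]-a[1],1),round(b[2]-a[2],1), '|', b[1:])"
```

```text
0.3 1.5 -4.3 | [1.6, -3.6, 0.048]
0.35 1.7 -4.1 | [3.3, -7.7, 0.098]
0.4 1.9 -4.1 | [5.2, -11.8, 0.148]
0.45 2.1 -4.0 | [7.3, -15.8, 0.198]
0.5 2.2 -3.9 | [9.5, -19.7, 0.248]
0.55 2.5 -3.7 | [12.0, -23.4, 0.298]
0.58 1.6 -2.2 | [13.6, -25.6, 0.328]
0.616 2.0 -2.6 | [15.6, -28.2, 0.364]
0.653 2.1 -2.6 | [17.7, -30.8, 0.401]
0.69 2.2 -2.4 | [19.9, -33.2, 0.438]
0.727 2.3 -2.4 | [22.2, -35.6, 0.475]
0.764 2.4 -2.4 | [24.6, -38.0, 0.512]
0.801 2.5 -2.2 | [27.1, -40.2, 0.549]
0.838 2.6 -2.1 | [29.7, -42.3, 0.586]
0.875 2.6 -2.0 | [32.3, -44.3, 0.623]
0.912 2.7 -2.0 | [35.0, -46.3, 0.66]
0.949 2.8 -1.8 | [37.8, -48.1, 0.697]
0.986 2.9 -1.7 | [40.7, -49.8, 0.734]
1.023 2.9 -1.6 | [43.6, -51.4, 0.771]
1.06 2.9 -1.6 | [46.5, -53.0, 0.808]
1.097 3.1 -1.4 | [49.6, -54.4, 0.845]
1.134 3.0 -1.2 | [52.6, -55.6, 0.882]
1.171 3.1 -1.2 | [55.7, -56.8, 0.919]
1.208 3.2 -1.1 | [58.9, -57.9, 0.956]
1.245 3.2 -0.9 | [62.1, -58.8, 0.993]
1.282 3.2 -0.8 | [65.3, -59.6, 1.03]
1.319 3.3 -0.7 | [68.6, -60.3, 1.067]
1.356 3.3 -0.6 | [71.9, -60.9, 1.104]
1.393 3.3 -0.5 | [75.2, -61.4, 1.141]
1.43 3.3 -0.3 | [78.5, -61.7, 1.178]
1.467 3.3 -0.2 | [81.8, -61.9, 1.215]
1.504 3.3 -0.1 | [85.1, -62.0, 1.252]
1.541 3.4 0.0 | [88.5, -62.0, 1.289]
1.578 3.3 0.2 | [91.8, -61.8, 1.326]
1.615 3.3 0.2 | [95.1, -61.6, 1.363]
1.652 3.3 0.5 | [98.4, -61.1, 1.4]
1.689 3.3 0.5 | [101.7, -60.6, 1.437]
1.726 3.3 0.6 | [105.0, -60.0, 1.474]
```

Emit:
{"op": "drive_tool", "data": {"deltas": "16 0.8 -1.6 0 0.02; 16 1.6 -3.6 0 0.05; 16 3.3 -7.7 0 0.1; 16 5.2 -11.8 0 0.15; 16 7.3 -15.8 0 0.2; 16 9.5 -19.7 0 0.25; 16 11 -22 0 0.28; 16 12.5 -24.1 0 0.31; 16 12.5 -24.1 0 0.31"}}

```text
time_s: 19.1
position: [0.4913, -0.0742, 0.0575]
tcp_rot: [[0.826, 0.564, -0.0], [0.564, -0.826, 0.0], [-0.0, -0.0, -1.0]]
force: [0.3, 0.4, -0.2]
opening: 0.183
grasp_force: 0.0
```

```bash
python3 tab.py R 0.4791 -.0500 -1.283 2 $(seq .56 .048 1.75)| python3 -c "
import sys,re
l=[list(map(float,re.findall(r'-?\d+\.?\d*',x))) for x in sys.stdin]
for a,b in zip(l,l[1:]): print(b[0],round(b[1]-a[1],1),round(b[2]-a[2],1), '|', b[1:])"
```

```text
0.608 2.6 -3.4 | [15.1, -27.6, 0.356]
0.656 2.8 -3.4 | [17.9, -31.0, 0.404]
0.704 2.9 -3.2 | [20.8, -34.2, 0.452]
0.752 3.0 -3.0 | [23.8, -37.2, 0.5]
0.8 3.2 -2.9 | [27.0, -40.1, 0.548]
0.848 3.4 -2.8 | [30.4, -42.9, 0.596]
0.896 3.4 -2.5 | [33.8, -45.4, 0.644]
0.944 3.6 -2.5 | [37.4, -47.9, 0.692]
0.992 3.7 -2.2 | [41.1, -50.1, 0.74]
1.04 3.8 -2.1 | [44.9, -52.2, 0.788]
1.088 3.9 -1.8 | [48.8, -54.0, 0.836]
1.136 4.0 -1.7 | [52.8, -55.7, 0.884]
1.184 4.1 -1.5 | [56.9, -57.2, 0.932]
1.232 4.1 -1.3 | [61.0, -58.5, 0.98]
1.28 4.2 -1.1 | [65.2, -59.6, 1.028]
1.328 4.2 -0.9 | [69.4, -60.5, 1.076]
1.376 4.2 -0.7 | [73.6, -61.2, 1.124]
1.424 4.3 -0.5 | [77.9, -61.7, 1.172]
1.472 4.3 -0.2 | [82.2, -61.9, 1.22]
1.52 4.4 -0.1 | [86.6, -62.0, 1.268]
1.568 4.3 0.1 | [90.9, -61.9, 1.316]
1.616 4.3 0.4 | [95.2, -61.5, 1.364]
1.664 4.3 0.5 | [99.5, -61.0, 1.412]
1.712 4.2 0.8 | [103.7, -60.2, 1.46]
```

Emit:
{"op": "drive_tool", "data": {"deltas": "16 1.3 -1.7 0 0.024; 16 2.6 -3.4 0 0.048; 16 2.6 -3.4 0 0.048"}}

```text
time_s: 19.4
position: [0.4938, -0.0776, 0.0575]
tcp_rot: [[0.798, 0.603, -0.0], [0.603, -0.798, -0.0], [-0.0, -0.0, -1.0]]
force: [-1.0, 0.0, 0.4]
opening: 0.185
grasp_force: 0.3
```

Emit:
{"op": "drive_tool", "data": {"deltas": "16 1.4 -1.7 0 0.024; 16 2.8 -3.4 0 0.048; 16 2.8 -3.4 0 0.048"}}

```text
time_s: 19.7
position: [0.4968, -0.0812, 0.0575]
tcp_rot: [[0.768, 0.641, 0.0], [0.641, -0.768, -0.0], [-0.0, 0.0, -1.0]]
force: [-0.5, -0.2, -0.2]
opening: 0.186
grasp_force: 0.3
```

Emit:
{"op": "drive_tool", "data": {"deltas": "16 1.4 -1.6 0 0.024; 16 2.9 -3.2 0 0.048; 16 2.9 -3.2 0 0.048"}}

```text
time_s: 20.0
position: [0.4992, -0.0838, 0.0575]
tcp_rot: [[0.736, 0.677, -0.001], [0.677, -0.736, 0.001], [-0.0, -0.001, -1.0]]
force: [-0.7, 1.7, 1.8]
opening: 0.183
grasp_force: 1.2
```

Emit:
{"op": "drive_tool", "data": {"deltas": "16 0.3 -0.4 0 0.005; 16 0.7 -0.7 0 0.01; 16 0.7 -0.7 0 0.01"}}

```text
time_s: 20.3
position: [0.4996, -0.0842, 0.0575]
tcp_rot: [[0.73, 0.684, -0.001], [0.684, -0.73, 0.001], [-0.0, -0.001, -1.0]]
force: [-1.0, 3.7, 1.8]
opening: 0.184
grasp_force: 2.1
```

The force rises about 3 N/mm, so the right hinge binds at about 0.7 rad. I'm stopping there and swinging it back home.

```bash
python3 tab.py R 0.5006 -.0848 -0.819 -2 .71 .65 .55 .45 .35 .25 .15 .1 .06 .03 0 -0.03
```

```text
0.71 [-3.1  3.2] -0.006
0.65 [-6.5  7.3] -0.066
0.55 [-11.7  14.7] -0.166
0.45 [-16.1  22.5] -0.266
0.35 [-19.7  30.8] -0.366
0.25 [-22.5  39.3] -0.466
0.15 [-24.4  48.1] -0.566
0.1 [-25.   52.6] -0.616
0.06 [-25.4  56.2] -0.656
0.03 [-25.5  58.9] -0.686
0.0 [-25.6  61.6] -0.716
-0.03 [-25.6  64.3] -0.746
```

Emit:
{"op": "drive_tool", "data": {"deltas": "16 -3.1 3.2 0 0; 16 -6.5 7.3 0 -0.07; 16 -11.7 14.7 0 -0.17; 16 -16.1 22.5 0 -0.27; 16 -19.7 30.8 0 -0.37; 16 -22.5 39.3 0 -0.47; 16 -23.5 43.7 0 -0.52; 16 -24.4 48.1 0 -0.57; 16 -25 52.6 0 -0.62; 16 -25.4 56.2 0 -0.66; 16 -25.4 57.5 0 -0.67; 16 -25.4 57.5 0 -0.67"}}

```text
time_s: 21.5
position: [0.4757, -0.0277, 0.0577]
tcp_rot: [[0.996, 0.084, 0.002], [0.084, -0.996, -0.001], [0.002, 0.001, -1.0]]
force: [0.1, -0.9, 0.1]
opening: 0.188
grasp_force: 0.4
```

Emit:
{"op": "drive_tool", "data": {"deltas": "16 0 1.2 0 -0.01; 16 -0.1 2.4 0 -0.025; 16 -0.1 3 0 -0.03; 16 -0.1 3 0 -0.03"}}

```text
time_s: 21.9
position: [0.4753, -0.0243, 0.0577]
tcp_rot: [[0.999, 0.053, 0.001], [0.053, -0.999, -0.0], [0.001, 0.0, -1.0]]
force: [0.5, -1.1, 0.2]
opening: 0.182
grasp_force: 0.6
```

Emit:
{"op": "drive_tool", "data": {"deltas": "16 0 0.5 0 -0.005; 16 0 1.2 0 -0.012; 16 0 1.2 0 -0.012"}}

```text
time_s: 22.2
position: [0.475, -0.023, 0.0576]
tcp_rot: [[0.999, 0.041, 0.001], [0.041, -0.999, -0.0], [0.001, 0.0, -1.0]]
force: [0.9, -1.2, 0.1]
opening: 0.183
grasp_force: 0.6
```

Emit:
{"op": "drive_tool", "data": {"deltas": "16 0 0.5 0 -0.005; 16 0 1 0 -0.01; 16 0 1 0 -0.01"}}

```text
time_s: 22.5
position: [0.4747, -0.0219, 0.0575]
tcp_rot: [[1.0, 0.031, 0.0], [0.031, -1.0, 0.0], [0.0, -0.0, -1.0]]
force: [0.8, -2.1, -0.8]
opening: 0.184
grasp_force: 0.6
```

Emit:
{"op": "drive_tool", "data": {"deltas": "16 0 0.5 0 0; 16 0 1 0 0; 16 0 1 0 0"}}

```text
time_s: 22.8
position: [0.4747, -0.0212, 0.0575]
tcp_rot: [[1.0, 0.031, -0.0], [0.031, -1.0, -0.0], [-0.0, 0.0, -1.0]]
force: [1.3, -2.4, -0.1]
opening: 0.184
grasp_force: 1.3
```

Emit:
{"op": "drive_tool", "data": {"deltas": "16 0 0.5 0 0; 16 0 1 0 0; 16 0 1 0 0"}}

```text
time_s: 23.1
position: [0.4747, -0.021, 0.0575]
tcp_rot: [[0.999, 0.032, -0.0], [0.032, -0.999, -0.001], [-0.0, 0.001, -1.0]]
force: [-0.2, -6.7, 0.5]
opening: 0.186
grasp_force: 3.4
```

Home stop felt. I'll release, lift clear and check.

Emit:
{"op": "drive_tool", "data": {"deltas": "16 0 -1.5 0 0; 16 0 -3 0 0; 24 0 -3 0 0; 36 0 -3 0 0; 36 0 -3 0 0; 36 0 -3 15 0; 36 0 -3 50 0; 36 0 -3 90 0; 36 -10 -3 125 0; 36 -40 -3 150 0; 36 -60 -3 160 0; 36 -60 -3 160 0"}}

```text
time_s: 24.3
position: [0.4124, -0.0223, 0.2187]
tcp_rot: [[1.0, 0.031, 0.0], [0.031, -1.0, -0.0], [0.0, 0.0, -1.0]]
force: [-0.8, 0.5, 0.1]
opening: 0.415
grasp_force: 0.0
```

```bash
python3 - <<'E'
from h import *
s=bot.read_state();print(s["time_s"],s["position"],s["force"])
a=cv2.resize(imaging.capture("top")[150:250,260:380],(600,500),interpolation=cv2.INTER_CUBIC)[:,:,::-1]
b=cv2.resize(imaging.capture("wrist"),(200,500*0+125))[:,:,::-1]
cv2.imwrite("pics/f.png",a); cv2.imwrite("pics/fw.png",imaging.capture("wrist")[:,:,::-1])
E
```

```text
24.3 [ 0.41237269 -0.02228316  0.2187471 ] [-0.77060528  0.48609882  0.11031166]
```

View pics/fw.png

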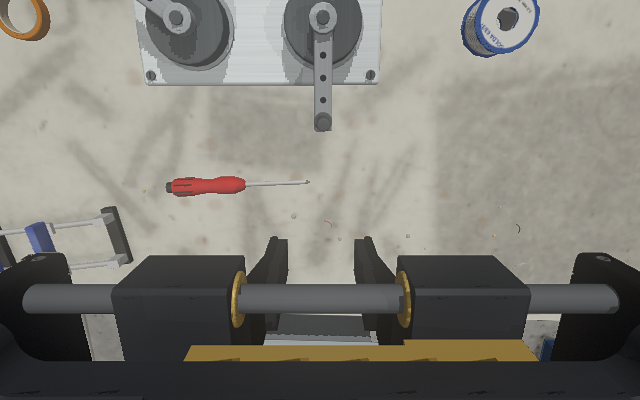

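View pics/f.png

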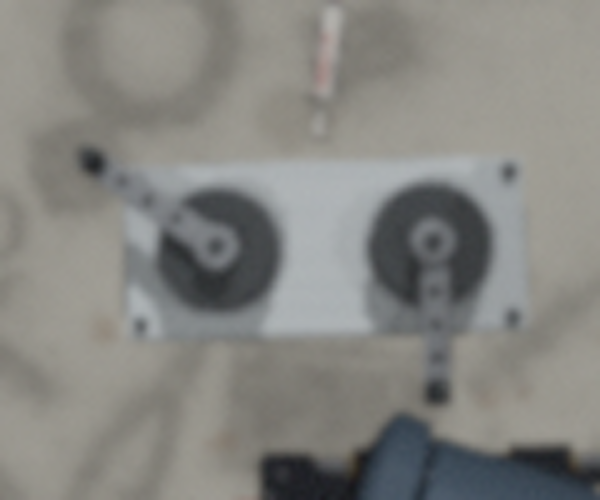

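The right bracket is square to the plate at home, with its post at (323,122) in the wrist view. The left is at its open stop, with its post at (92,160) in the crop. The bystanders in view are in place and the arm is clear.

```bash
python3 -c "
from rig import bot
print(bot.hand_in())"
```

```text
the job is handed in; nothing more can be done
None
```

The left hinge is sound and left fully open against its stop. The right hinge bound at about 0.7 rad (I stopped at roughly 4 N) and is back fully home. The arm is clear, I saw nothing around the stand disturbed, and the job is handed in at about 24 s.

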